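# Check the scale and record a tub of valve bodies

### The arm

A 6-joint arm with a two-finger parallel gripper is mounted at the origin on the work surface. World frame = base frame: x ahead of the robot, y to its left, z up, the work surface at z = 0. Lengths are in m, angles in rad, forces in N, time in s.
With the tool pointing down it reaches from about 0.4 to 0.825 m from the base axis. Payload 7 kg.
Tool frame: the origin (TCP) lies midway between the tips of the shut fingers; the grasp point (between the pads) lies 19 mm behind it (grip_point_offset is the distance from the TCP to the grasp point, in m); z points along the fingers, y is the line along which they close (so a half turn about z gives the same grasp; the last joint's range is limited). The gripper opens to 88 mm and grips with 3 to 60 N. Pads are 19 mm wide; open, the fingers measure 130 mm over their backs; the gripper's body (78 mm by 193 mm) begins 47 mm behind the grasp point.
Start: joints at [-0.931, 0.359, 0.012, 0, -1.224, -0.288], TCP at [0.233, -0.634, 0.227] pointing down, gripper open.
Joint ranges: [-3.07, 3.07], [-1.43, 2.12], [-1.02, 1.25], [-3.03, 1.67], [-3.05, -0], [-3.03, 3.03]. Speed limits (rad/s): [2.39, 2.39, 3.01, 3.14, 3.14, 3.14].

### API

Orientations are given as [roll, pitch, yaw] about the fixed x, y, z axes, in that order (R = Rz(yaw) Ry(pitch) Rx(roll)).
In Python, from station import get_state, grab_frame, camera_params, job_done, grip_point_offset gives the robot as it stands.
- The arm moves only by the shell command python3 -m creep 'ROWS' [FORCE]. ROWS is JSON, a list that holds one entry, the list of rows, each a list of 7 numbers: the finger opening in cm, from 0 to 8.76, then the shift along the tool's x, y, z in cm, then the turn, a rotation vector about the tool's x, y, z in rad. In form: [[[fingers, tx, ty, tz, wx, wy, wz], ...]]. A call has 1 to 20 rows; each row is the pose to reach, as a shift and turn from the pose commanded when the call began, along the tool's axes at that moment; what a row does not reach only later rows make up. A row lasts 1/8 s, in which the tool goes at most 62.5 mm and 10.7 degrees, less where a joint would pass 70% of its speed; a pose out of reach is approached as far as the arm can. A call with a gripper value outside its range is refused whole. The fingers move at their own pace and stop on an object; FORCE is the grip in N (left out, the last holds). Time passes only in rows, so rows that repeat a pose let the fingers close. It gives the time, the measured TCP pose, the force, the opening and the grip force at its end, in the units of the state.
- get_state(): the state, without advancing time (a new reading comes with each control period).
- grab_frame(name): name is "scene" or "side" or "wrist"; returns the picture (400x640x3 uint8, blue, green, red); there is no depth.
- camera_params(name): a dict with "vertical_fov" (degrees; the focal length in pixels is half the picture's height over the tangent of half this angle, whatever the lens; pixels are square), "cx", "cy" (the principal point, pixels), "view" (4x4, takes a point from world to camera coordinates). Camera axes: x right, y down, z forward; pixel columns grow to the right and rows downward; lengths in m; the calibration is good to about 2 mm. A picture is of the moment at which its call begins: read the wrist's pose just before it. camera_params takes no time and is no camera call; for the wrist camera it gives the pose at the moment of the call.
- job_done(): hands the job in; it is judged then, once.
The state is a dict: "t": time; "q": joint angles; "qd": joint speeds; "joint_efforts": joint torques, N m; "eef_pos": TCP position; "ee_rot": TCP orientation; "force": force on the tool from outside, world axes, zero at the start; "moment": the same for the moment, N m; "width": finger opening in m; "gripper_force": force on a finger pad.
Only numpy, scipy, OpenCV 4.12 (cv2) and the standard library are available. Lean on these libraries where they do the work, as an engineer would, in place of code of your own. Each camera call takes 0.05 s, during which the arm holds its last target. There are 200 camera calls.

### The job

Check the scale first: stand the check weight in the middle of the empty pan, push the red record plunger past its soft first stop right down to the stiff second stop, let it come up, and then put the weight back on its cork pad. Then weigh the batch: with all the brass valve bodies lying or standing on the floor of the blue tub and the tub centred on the pan, push the plunger right down to its second stop again and let it come up, and finally set the loaded tub back on the middle of its grey mat. Push the plunger to its second stop only with the weight or tub on the pan, and leave the pliers, motors, white block, screw box and parts bin where they are.

Things in the scene. Friction and masses are not known exactly. Their poses are not given: they have to be found in the camera images.
- scale: grey bench scale base, 190 x 190 mm, 55 mm high, fixed to the bench; origin at the centre of its underside, z up; the pan is above its centre
- pan_center (a point): centre of the top face of the round steel weighing pan (150 mm diameter, 6 mm thick), 75 mm above the bench when empty; it sinks with its load (moves with the pan)
- pan (a joint): how far the pan has sunk, m: 0 empty; spring about 700 N/m (the check weight sinks it about 6 mm, the fully loaded tub about 11 mm), stops at 0.018
- recorder: blue record box beside the scale, 85 x 85 mm, 70 mm high, fixed; origin at the centre of its underside; the red plunger stands upright on its centre
- plunger_top (a point): centre of the flat top of the red plunger cap (44 mm diameter, 12 mm thick), 115 mm above the bench when up; moves with the cap
- plunger (a joint): travel of the red cap down to the steel collar, m: 0 up, 0.014 at the first stop; soft spring, 2.5 N growing to 6 N
- collar (a joint): further travel of cap and steel collar together beyond the first stop, m: 0 up to the first stop, 0.007 at the second stop; stiff spring, starts to give at 8 N and takes 11.5 N at the second stop (so the cap goes down 21 mm in all; push with 15 to 20 N). Both spring back up when let go
- check_weight: polished steel check weight, 500 g: body 58 mm in diameter and 24 mm high, thin neck, round knob 28 mm in diameter from 34 to 54 mm height; origin at the centre of its underside, z up
- weight_pad: round cork pad, the place of the check weight, 90 mm in diameter, 4 mm thick, fixed; origin at the centre of its underside
- tub: blue open tub, 170 mm (its x) by 158 mm (its y), walls 40 mm high, 4 mm thick, floor 4 mm thick, about 200 g; origin at the centre of its underside, z up. A partition along y (6 mm thick, 38 mm high) makes two bays, 78 mm wide in x (centred at x = +-42 mm) and 150 mm long in y, room for two valve bodies each. Carrying handle above the partition
- tub_handle (a point): middle of the tub's black handle bar, on the tub's z axis 85 mm above its underside: bar 12 mm wide in tub x, 112 mm long in tub y, 14 mm high (78 to 92 mm), open below, on two thin posts at y = +-48 mm
- tub_mat: grey mat, the place of the tub, 200 mm (its x) by 190 mm (its y), 3 mm thick, fixed; origin at the centre of its underside
- valve_1_mid (a point): middle of valve_1, on its axis, 33 mm from either end, z along the axis from foot to bore: brass valve body, 66 mm tall when it stands: hexagonal foot 44 mm across flats (51 mm across corners) and 22 mm high, above it a round barrel 36 mm in diameter up to the top, black bore on top; about 160 g. Stands upright at the start, may get knocked over.
- valve_2_mid (a point): middle of valve_2, on its axis, 33 mm from either end, z along the axis from foot to bore: brass valve body, 66 mm tall when it stands: hexagonal foot 44 mm across flats (51 mm across corners) and 22 mm high, above it a round barrel 36 mm in diameter up to the top, black bore on top; about 160 g. Stands upright at the start, may get knocked over.
- valve_3_mid (a point): middle of valve_3, on its axis, 33 mm from either end, z along the axis from foot to bore: brass valve body, 66 mm tall when it stands: hexagonal foot 44 mm across flats (51 mm across corners) and 22 mm high, above it a round barrel 36 mm in diameter up to the top, black bore on top; about 160 g. Stands upright at the start, may get knocked over.
- valve_4_mid (a point): middle of valve_4, on its axis, 33 mm from either end, z along the axis from foot to bore: brass valve body, 66 mm tall when it stands: hexagonal foot 44 mm across flats (51 mm across corners) and 22 mm high, above it a round barrel 36 mm in diameter up to the top, black bore on top; about 160 g. Stands upright at the start, may get knocked over.
- pliers: pliers with red handles, lying, 175 mm long and about 70 mm wide, 17 mm high; origin near the joint; bystander
- motor_a: blue motor housing with a green circuit board on top, 106 x 70 mm, 63 mm high; bystander
- motor_b: another blue motor housing like motor_a; bystander
- nylon_block: white block with black foot, 102 x 72 mm, 52 mm high; bystander
- screw_box: clear open box with steel screws, 140 x 110 mm, 60 mm high; bystander
- blue_bin: blue open bin with small brass parts, 150 x 120 mm, 70 mm high; bystander
Things that resemble listed ones, but are neither listed nor needed, are in the scene too. What is shaped like the part that bears valve_4_mid but pink or purple is not meant.

How it is judged:
By the outcome, as a careful person would: the job done as asked, in the order asked, and still so for the second after the job is handed in, with the robot touching nothing.
Of valve_1, valve_2, valve_3, valve_4 only 2 to 4 are there at a start; the rules pass over those that are not, and their reading is None.
At some moment in a run one of valve_1, valve_2, valve_3, valve_4, check_weight may be knocked a few centimetres aside while the robot is not near it.
Once in a run the grip may slacken for a moment while it holds something.
It also fails if it takes over 210 s, if anything falls off the work surface, if the arm or the gripper's body presses on something with over 40 N, if the wrist force passes 120 N, or if a joint passes its speed limit or range.

## Working session

There is one attempt and no reset: what is moved stays moved. The work goes in short steps, Python scripts to look and compute and a shell command to move; the robot and the scene stay as the last step left them, time stands still between calls to the robot, and variables do not carry over. Pictures are saved under pics/ and viewed, at most 14 in all, crops included, and the job is handed in when it is done.

```bash
mkdir -p pics; ls
python3 - <<'E'
from station import *
import cv2,numpy as np
print(get_state(), grip_point_offset)
for n in("scene","side"):
    cv2.imwrite(f"pics/{n}0.png",grab_frame(n)); 
    p=camera_params(n); print(n,p["vertical_fov"],p["cx"],p["cy"],np.round(p["view"],3).tolist())
E
```

```text
pics
{'t': 0.0, 'q': array([-9.30863958e-01,  3.59383919e-01,  1.10451236e-02, -3.31994528e-04,
       -1.22411672e+00, -2.88103534e-01]), 'qd': array([-4.37332224e-05, -1.82662153e-03, -4.41690849e-04, -7.63426726e-05,
        1.17538711e-03,  3.24124234e-04]), 'joint_efforts': array([ 1.44460824e-03, -5.82714987e+01,  2.93054777e+01,  6.99721947e+00,
        6.76688593e-03, -1.51999552e-04]), 'eef_pos': array([ 0.2324096 , -0.63319378,  0.22562191]), 'ee_rot': array([ 3.13991317e+00, -1.72242319e-04, -2.78987674e+00]), 'force': array([ 0.18911554,  0.61673488, -1.12570122]), 'moment': array([-0.02804077,  0.01084938, -0.0480267 ]), 'gripper_force': 0.0, 'width': 0.08769357490456293} 0.0188
scene 46.84972949645581 315.4989005883421 193.70651607587325 [[0.83, 0.557, 0.01, -0.466], [0.471, -0.692, -0.547, -0.229], [-0.297, 0.459, -0.837, 1.423], [0.0, 0.0, 0.0, 1.0]]
side 54.14765293441854 325.3380771806673 204.16854105831283 [[-0.999, -0.034, 0.001, 0.564], [-0.024, 0.664, -0.748, 0.103], [0.025, -0.747, -0.664, 1.226], [0.0, 0.0, 0.0, 1.0]]
```

View pics/scene0.png

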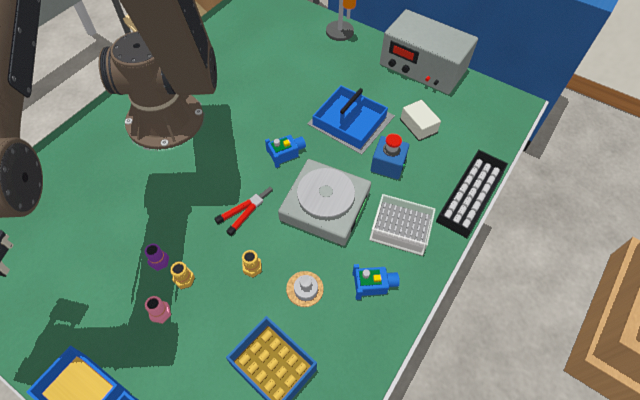

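View pics/side0.png

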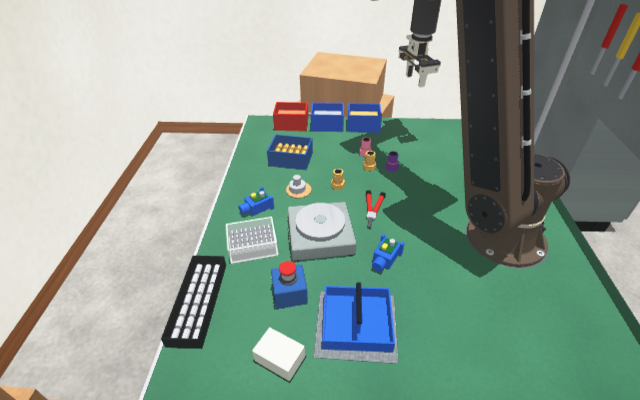

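Run:
```python
import cv2,numpy as np
a=cv2.imread("pics/scene0.png");b=cv2.imread("pics/side0.png")
cv2.imwrite("pics/c1.png",cv2.resize(a[80:330,130:430],None,fx=2.4,fy=2.4,interpolation=cv2.INTER_CUBIC)[:600])
cv2.imwrite("pics/c2.png",cv2.resize(b[130:370,220:420],None,fx=2.5,fy=2.5,interpolation=cv2.INTER_CUBIC))
```

```text
(no output)
```

View pics/c1.png

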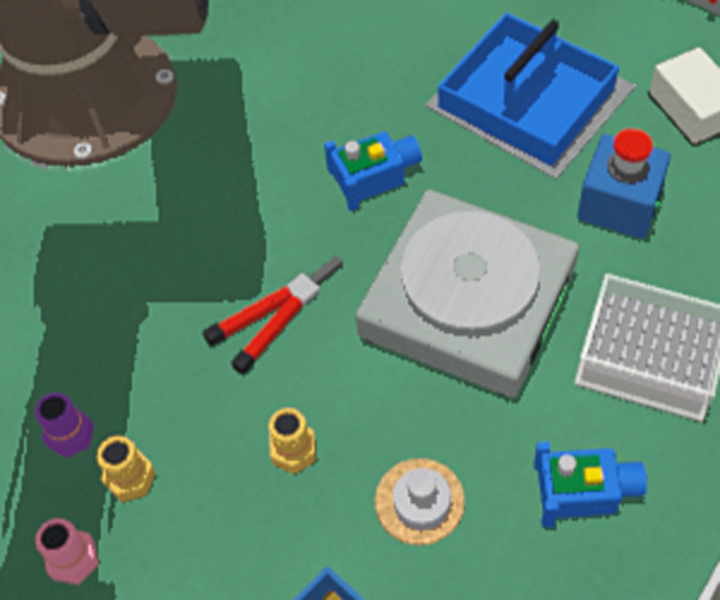

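View pics/c2.png

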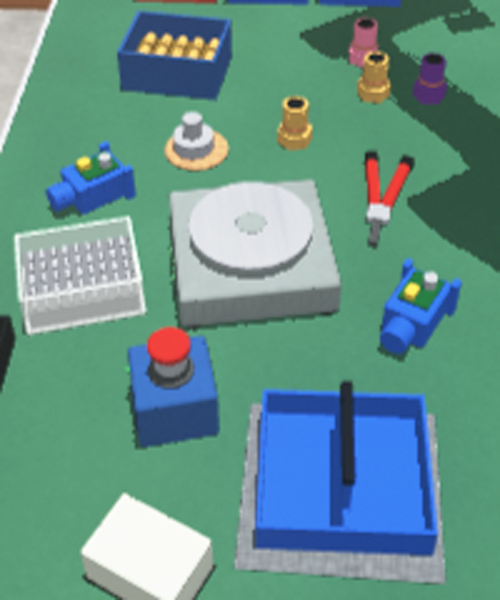

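```bash
cat > h.py <<'E'
from station import *
import cv2,numpy as np
from scipy.spatial.transform import Rotation as R
def ray(p,uv):
    f=200/np.tan(np.radians(p["vertical_fov"])/2); V=np.array(p["view"])
    d=np.array([(uv[0]-p["cx"])/f,(uv[1]-p["cy"])/f,1]); Rm=V[:3,:3]
    return -Rm.T@V[:3,3], Rm.T@d
def at(p,uv,z):
    o,d=ray(p,uv); return o+d*(z-o[2])/d[2]
def proj(p,X):
    f=200/np.tan(np.radians(p["vertical_fov"])/2); c=np.array(p["view"])@np.append(X,1)
    return np.array([p["cx"]+f*c[0]/c[2],p["cy"]+f*c[1]/c[2]])
def shift(target,yaw,pos=None,rot=None):
    """cm shift & rotvec in tool axes, to target TCP xyz pointing down with yaw (tool y axis direction angle)"""
    s=get_state(); pos=s["eef_pos"] if pos is None else pos; rot=s["ee_rot"] if rot is None else rot
    A=R.from_euler("xyz",rot); B=R.from_euler("xyz",[np.pi,0,yaw])
    return np.round(A.inv().apply(np.array(target)-pos)*100,2), np.round((A.inv()*B).as_rotvec(),3)
E
python3 - <<'E'
from h import *
sc,si=camera_params("scene"),camera_params("side")
P=dict(vA=((118,447),(376,59),.066),vB=((289,420),(295,103),.066),knob=((422,478),(193,118),.058),cork=((420,501),(197,150),.004),pan=((470,265),(250,223),.075),plg=((633,144),(169,346),.115),
h1=((510,76),(346,384),.092),h2=((554,26),(348,475),.092),
rimA=((438,87),(425,394),.043),rimB=((548,150),(263,391),.043),rimC=((617,70),(258,534),.043),rimD=((508,14),(436,540),.043),
mA=((428,103),(436,402),.003),mB=((555,173),(250,402),.003),mC=((634,88),(235,568),.003))
for k,(a,b,z) in P.items():
    a=np.array(a)/2.4+[130,80]; b=np.array(b)/2.5+[220,130]
    print(k,np.round(at(sc,a,z)*1000),np.round(at(si,b,z)*1000))
E
```

```text
vA [ 410. -351.   66.] [ 409. -350.   66.]
vB [ 530. -234.   66.] [ 528. -237.   66.]
knob [ 673. -208.   58.] [ 669. -208.   58.]
cork [ 672. -211.    4.] [ 666. -203.    4.]
pan [581.  17.  75.] [580.  18.  75.]
plg [656. 233. 115.] [652. 241. 115.]
h1 [478. 261.  92.] [473. 265.  92.]
h2 [478. 363.  92.] [474. 368.  92.]
rimA [392. 235.  43.] [386. 238.  43.]
rimB [557. 226.  43.] [557. 240.  43.]
rimC [562. 387.  43.] [556. 402.  43.]
rimD [395. 393.  43.] [391. 402.  43.]
mA [376. 236.   3.] [368. 218.   3.]
mB [569. 230.   3.] [571. 225.   3.]
mC [582. 408.   3.] [577. 415.   3.]
```

Run:
```python
from h import *
print(shift([.671,-.208,.20],-np.pi/2)); print(shift([.60,-.21,.26],-np.pi/2))
p=camera_params("wrist"); V=np.array(p["view"]); print(p["vertical_fov"],p["cx"],p["cy"], -V[:3,:3].T@V[:3,3]-get_state()["eef_pos"],V[:3,:3].round(2).tolist())
```

```text
(array([-55.82,  24.81,   2.6 ]), array([ 1.000e-03,  1.000e-03, -1.219e+00]))
(array([-49.09,  27.08,  -3.4 ]), array([ 1.000e-03,  1.000e-03, -1.219e+00]))
64.08897845052459 316.9718523265903 198.25392689238328 [-0.06942943 -0.02485468  0.15829443] [[-0.34, 0.94, 0.0], [0.9, 0.33, 0.27], [0.26, 0.1, -0.96]]
```

```bash
python3 -m creep '[[[8.7,-55.8,24.8,1,0,0,-1.219],[8.7,-55.8,24.8,1,0,0,-1.219],[8.7,-55.8,24.8,1,0,0,-1.219],[8.7,-55.8,24.8,1,0,0,-1.219],[8.7,-55.8,24.8,1,0,0,-1.219],[8.7,-55.8,24.8,1,0,0,-1.219],[8.7,-55.8,24.8,1,0,0,-1.219],[8.7,-55.8,24.8,1,0,0,-1.219],[8.7,-55.8,24.8,1,0,0,-1.219],[8.7,-55.8,24.8,2.6,0,0,-1.219],[8.7,-55.8,24.8,2.6,0,0,-1.219],[8.7,-55.8,24.8,2.6,0,0,-1.219],[8.7,-55.8,24.8,2.6,0,0,-1.219]]]' 40
cat > look.py <<'E'
import sys
from h import *
n=sys.argv[1]
p=camera_params("wrist"); cv2.imwrite(f"pics/{n}.png",grab_frame("wrist"))
import pickle; pickle.dump(p,open(f"pics/{n}.pkl","wb")); s=get_state(); print(s["eef_pos"],s["ee_rot"])
E
python3 look.py w1
```

```text
t: 1.72
eef_pos: [0.6705, -0.2095, 0.2011]
ee_rot: [-3.141, -0.0, -1.572]
force: [-0.2, -0.0, 0.3]
width: 0.0868
gripper_force: 0.0
[ 0.67041755 -0.20955299  0.20125609] [-3.14083682e+00 -9.73821092e-05 -1.57207341e+00]
```

View pics/w1.png

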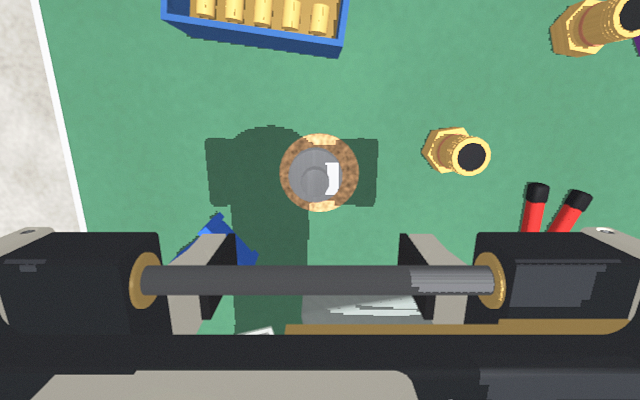

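Run:
```python
from h import *
import pickle
p=pickle.load(open("pics/w1.pkl","rb"))
for n,uv,z in(("knob",(314.5,181),.058),("body",(315,173),.028),("cork",(319.5,173),.004),("vB",(470,156),.066)): print(n,at(p,uv,z).round(4))
im=cv2.imread("pics/w1.png")
cv2.imwrite("pics/w1c.png",cv2.resize(im[120:225,260:500],None,fx=3.3,fy=3.3,interpolation=cv2.INTER_CUBIC))
```

```text
knob [ 0.6727 -0.2141  0.058 ]
body [ 0.6724 -0.216   0.028 ]
cork [ 0.6675 -0.2112  0.004 ]
vB [ 0.5296 -0.2392  0.066 ]
```

View pics/w1c.png

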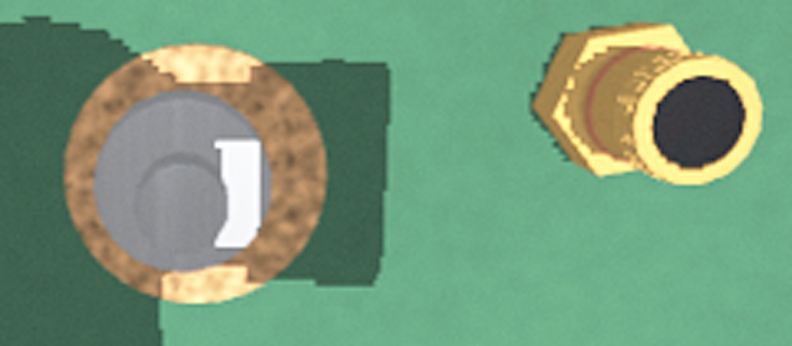

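```bash
python3 -m creep '[[[6,0.4,-0.15,8,0,0,0],[6,0.4,-0.15,14,0,0,0],[6,0.4,-0.15,15.5,0,0,0],[6,0.4,-0.15,16.8,0,0,0],[6,0.4,-0.15,16.8,0,0,0],[6,0.4,-0.15,16.8,0,0,0],[2,0.4,-0.15,16.8,0,0,0],[2,0.4,-0.15,16.8,0,0,0],[2,0.4,-0.15,16.8,0,0,0],[2,0.4,-0.15,16.8,0,0,0],[2,0.4,-0.15,16.8,0,0,0],[2,0.4,-0.15,16.8,0,0,0],[2,0.4,-0.15,16.8,0,0,0]]]' 50
```

```text
t: 3.4
eef_pos: [0.6727, -0.2125, 0.0327]
ee_rot: [-3.141, -0.0, -1.571]
force: [-0.6, 0.7, 1.9]
width: 0.0266
gripper_force: 50.0
```

```bash
python3 -m creep '[[[2,0,0,-4,0,0,0],[2,0,0,-9,0,0,0],[2,0,0,-12,0,0,0],[2,-5,2,-12,0,0,0],[2,-10,4,-12,0,0,0],[2,-15,6,-12,0,0,0],[2,-19,8,-12,0,0,0],[2,-22,9.1,-12,0,0,0],[2,-23.1,9.2,-12,0,0,0],[2,-23.1,9.2,-12,0,0,0],[2,-23.1,9.2,-12,0,0,0],[2,-23.1,9.2,-12,0,0,0]]]'; python3 look.py w2
```

```text
t: 4.9
eef_pos: [0.5805, 0.0175, 0.1522]
ee_rot: [3.141, -0.0, -1.572]
force: [-0.1, -0.2, -5.0]
width: 0.0274
gripper_force: 50.0
[0.58047403 0.01761949 0.15227695] [ 3.14108914e+00 -1.71584487e-04 -1.57200790e+00]
```

View pics/w2.png

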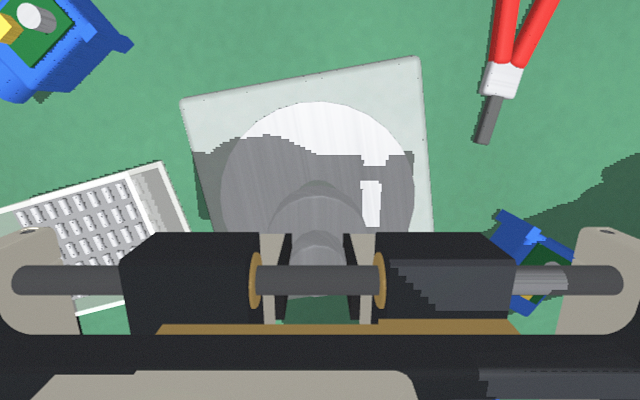

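```bash
python3 - <<'E'
from h import *
import pickle
p=pickle.load(open("pics/w2.pkl","rb"))
print(at(p,(317,101),.075),at(p,(220,193),.075),at(p,(414,193),.075))
E
python3 -m creep '[[[2,0,0,2.5,0,0,0],[2,0,0,4,0,0,0],[2,0,0,4.6,0,0,0],[2,0,0,5,0,0,0],[2,0,0,5.4,0,0,0],[2,0,0,5.5,0,0,0],[2,0,0,5.5,0,0,0],[2,0,0,5.5,0,0,0]]]'
```

```text
[ 0.57995691 -0.05979065  0.075     ] [0.65407898 0.00716344 0.075     ] [0.50615639 0.00749843 0.075     ]
t: 5.95
eef_pos: [0.5807, 0.0184, 0.0981]
ee_rot: [-3.141, -0.0, -1.571]
force: [-0.4, -1.1, -0.6]
width: 0.0266
gripper_force: 50.0
```

```bash
python3 -m creep '[[[5,0,0,0,0,0,0],[6,0,0,0,0,0,0],[6,0,0,0,0,0,0],[6,0,0,0,0,0,0],[6,0,0,-3,0,0,0],[6,0,0,-8,0,0,0],[2,0,0,-12,0,0,0],[0,-4,-1.4,-12,0,0,0],[0,-9,-3,-12,0,0,0],[0,-15,-5,-12,0,0,0],[0,-20,-7,-12,0,0,0],[0,-21.9,-7.3,-12,0,0,0],[0,-21.9,-7.3,-12,0,0,0],[0,-21.9,-7.3,-12,0,0,0],[0,-21.9,-7.3,-12,0,0,0]]]'; python3 look.py w3
```

```text
t: 7.82
eef_pos: [0.6533, 0.2363, 0.2181]
ee_rot: [-3.141, 0.0, -1.572]
force: [0.5, 1.1, 0.3]
width: 0.0007
gripper_force: 0.0
[0.65339947 0.23632988 0.21815271] [-3.14108144e+00  3.67804937e-04 -1.57198047e+00]
```

View pics/w3.png

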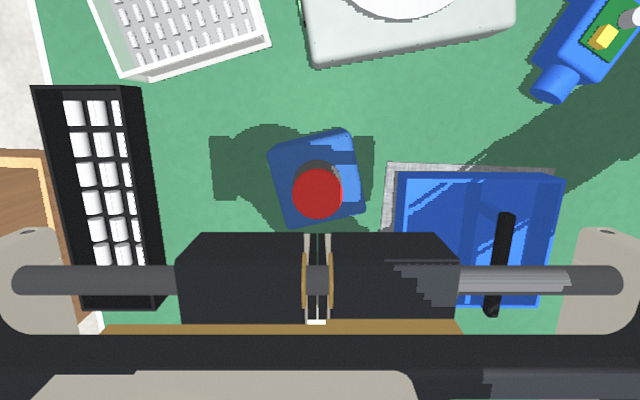

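Run:
```python
from h import *
import pickle
p=pickle.load(open("pics/w3.pkl","rb"))
for n,uv,z in(("cap",(317,193),.115),("mat1",(387.5,163),.003),("mat2",(554,166),.003),("rim1",(398,173),.043),("rim2",(566,179),.043),("bar1",(507,212),.092),("bar2",(491,313),.092)): print(n,at(p,uv,z).round(4))
im=cv2.imread("pics/w2.png")
```

```text
cap [0.6531 0.233  0.115 ]
mat1 [0.5702 0.2264 0.003 ]
mat2 [0.3737 0.2303 0.003 ]
rim1 [0.5673 0.2303 0.043 ]
rim2 [0.388  0.2372 0.043 ]
bar1 [0.4754 0.2578 0.092 ]
bar2 [0.4743 0.3672 0.092 ]
```

```bash
python3 -m creep '[[[0,0.2,0,5,0,0,0],[0,0.2,0,9,0,0,0],[0,0.2,0,10,0,0,0],[0,0.2,0,10.8,0,0,0],[0,0.2,0,11.5,0,0,0],[0,0.2,0,12,0,0,0],[0,0.2,0,12.3,0,0,0],[0,0.2,0,12.4,0,0,0],[0,0.2,0,12.4,0,0,0],[0,0.2,0,12.4,0,0,0]]]'
```

```text
t: 9.12
eef_pos: [0.6543, 0.2353, 0.096]
ee_rot: [-3.139, 0.001, -1.57]
force: [-4.3, -3.8, 9.5]
width: 0.0005
gripper_force: 5.0
```

```bash
python3 -m creep '[[[0,0,0,0.1,0,0,0],[0,0,0,0.2,0,0,0],[0,0,0,0.3,0,0,0],[0,0,0,0.3,0,0,0],[0,0,0,0.3,0,0,0]]]'
```

```text
t: 9.75
eef_pos: [0.6543, 0.2353, 0.0942]
ee_rot: [-3.139, 0.001, -1.57]
force: [-5.6, -4.2, 16.3]
width: 0.0004
gripper_force: 8.1
```

```bash
python3 -m creep '[[[0,0,0,0.05,0,0,0],[0,0,0,0.05,0,0,0],[0,0,0,0.05,0,0,0]]]'
```

```text
t: 10.12
eef_pos: [0.6543, 0.2354, 0.0941]
ee_rot: [-3.138, 0.001, -1.57]
force: [-7.1, -4.8, 18.6]
width: 0.0004
gripper_force: 9.4
```

```bash
python3 -m creep '[[[0,0,0,-2,0,0,0],[0,0,0,-5,0,0,0],[0,0,0,-11,0,0,0],[0,3,1,-12,0,0,0],[4,9,3,-12,0,0,0],[6,15,5,-12,0,0,0],[6,19,6.5,-12,0,0,0],[6,21.7,7.3,-12,0,0,0],[6,21.7,7.3,-12,0,0,0],[6,21.7,7.3,-12,0,0,0],[6,21.7,7.3,-12,0,0,0]]]'; python3 look.py w4
```

```text
t: 11.5
eef_pos: [0.5808, 0.0192, 0.21]
ee_rot: [-3.141, 0.0, -1.57]
force: [-0.1, 0.6, 0.1]
width: 0.059
gripper_force: 0.0
[0.58070628 0.0192389  0.20988657] [ 3.14156161e+00  7.69532757e-05 -1.56985331e+00]
```

View pics/w4.png

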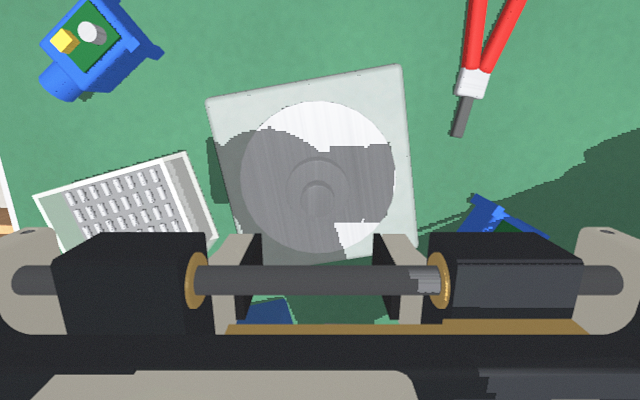

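Run:
```python
from h import *
import pickle
p=pickle.load(open("pics/w4.pkl","rb"))
for n,uv,z in(("pan",(317.5,177),.069),("body",(318.5,186),.093),("knob",(317.5,197),.123)): print(n,at(p,uv,z).round(4))
```

```text
pan [0.5801 0.0102 0.069 ]
body [0.5792 0.0132 0.093 ]
knob [0.5801 0.0149 0.123 ]
```

```bash
python3 -m creep '[[[6,0.1,0,5,0,0,0],[6,0.1,0,9,0,0,0],[6,0.1,0,10.5,0,0,0],[6,0.1,0,11.2,0,0,0],[6,0.1,0,11.2,0,0,0],[6,0.1,0,11.2,0,0,0],[2,0.1,0,11.2,0,0,0],[2,0.1,0,11.2,0,0,0],[2,0.1,0,11.2,0,0,0],[2,0.1,0,11.2,0,0,0],[2,0.1,0,11.2,0,0,0],[2,0.1,0,11.2,0,0,0]]]' 50
python3 -m creep '[[[2,0,0,-2,0,0,0],[2,0,0,-5,0,0,0],[2,3,-1,-5,0,0,0],[2,8,-3,-5,0,0,0],[2,13,-5,-5,0,0,0],[2,18,-7,-5,0,0,0],[2,21.5,-8.4,-4,0,0,0],[2,22.7,-8.8,-2,0,0,0],[2,22.7,-8.8,2,0,0,0],[2,22.7,-8.8,4,0,0,0],[2,22.7,-8.8,4,0,0,0],[2,22.7,-8.8,4,0,0,0]]]'; python3 look.py w5
```

```text
t: 13.05
eef_pos: [0.5806, 0.0175, 0.0981]
ee_rot: [-3.141, -0.0, -1.571]
force: [0.6, 0.1, -0.1]
width: 0.027
gripper_force: 50.0
t: 14.55
eef_pos: [0.6688, -0.2092, 0.0585]
ee_rot: [-3.141, -0.0, -1.57]
force: [0.9, 0.2, -4.2]
width: 0.0266
gripper_force: 50.0
[ 0.66912054 -0.20929319  0.05909344] [-3.14020580e+00 -2.40039448e-04 -1.57017020e+00]
```

View pics/w5.png

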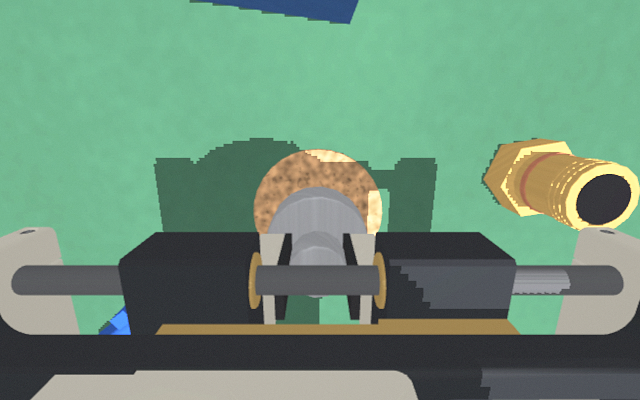

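```bash
python3 - <<'E'
from h import *
import pickle
p=pickle.load(open("pics/w5.pkl","rb"))
print(at(p,(318.5,149.5),.004),at(p,(317,188),.0545), at(p,(254,208),.004),at(p,(383,208),.004))
E
python3 -m creep '[[[2,0,0,1.5,0,0,0],[2,0,0,2.2,0,0,0],[2,0,0,2.5,0,0,0],[2,0,0,2.65,0,0,0],[2,0,0,2.65,0,0,0],[2,0,0,2.65,0,0,0]]]'
```

```text
[ 0.66746277 -0.25529849  0.004     ] [ 0.66840757 -0.24156156  0.0545    ] [ 0.71247081 -0.2146046   0.004     ] [ 0.62240176 -0.21460428  0.004     ]
t: 15.35
eef_pos: [0.6677, -0.2094, 0.0335]
ee_rot: [3.141, -0.0, -1.57]
force: [-8.3, 5.1, 10.7]
width: 0.0267
gripper_force: 50.0
```

```bash
python3 - <<'E'
from h import *
sc=camera_params("scene")
for a in((52,408),(55,537)): print(at(sc,np.array(a)/2.4+[130,80],.066))
E
python3 -m creep '[[[5,0,0,-0.1,0,0,0],[6,0,0,-0.1,0,0,0],[6,0,0,-0.1,0,0,0],[6,0,0,-0.1,0,0,0],[6,0,0,-4,0,0,0],[6,0,0,-9,0,0,0],[8,0,0,-13,0,0,0],[8,1,4,-14,0,0,-0.3],[8,2,8,-15,0,0,-0.6],[8,2.6,12,-16,0,0,-0.9],[8,2.6,13.9,-16,0,0,-1.2],[8,2.6,13.9,-16,0,0,-1.571],[8,2.6,13.9,-16,0,0,-1.571],[8,2.6,13.9,-16,0,0,-1.571],[8,2.6,13.9,-16,0,0,-1.571],[8,2.6,13.9,-16,0,0,-1.571]]]'; python3 look.py w6
```

```text
[ 0.32608189 -0.35656295  0.066     ]
[ 0.42395224 -0.45121614  0.066     ]
t: 17.35
eef_pos: [0.5295, -0.2356, 0.1916]
ee_rot: [3.142, -0.0, 0.004]
force: [-0.1, -0.1, 0.1]
width: 0.0802
gripper_force: 0.0
[ 0.52947245 -0.23560435  0.19155345] [ 3.14153126e+00 -8.54395881e-05  6.21024379e-03]
```

View pics/w6.png

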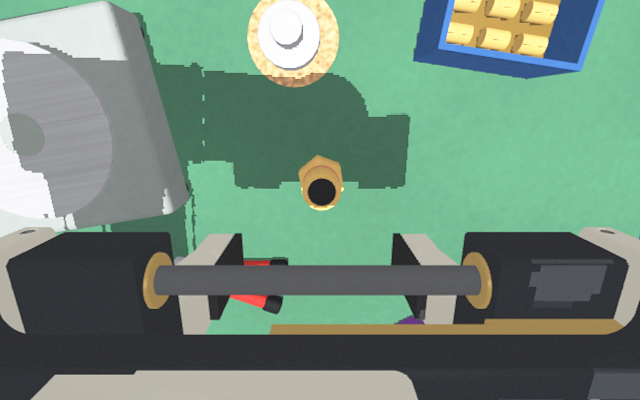

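Run:
```python
from h import *
import pickle
p=pickle.load(open("pics/w6.pkl","rb"))
print(at(p,(321.5,191),.066),at(p,(292.5,37),.004))
print(proj(p,[.529,-.2365,.066]))
```

```text
[ 0.52918783 -0.23893741  0.066     ] [ 0.66963727 -0.21024204  0.004     ]
[318.84150762 191.19016037]
```

```bash
python3 -m creep '[[[6,0,0.2,3,0,0,0],[6,0,0.2,8,0,0,0],[6,0,0.2,13,0,0,0],[6,0,0.2,15,0,0,0],[6,0,0.2,15.9,0,0,0],[6,0,0.2,15.9,0,0,0],[2,0,0.2,15.9,0,0,0],[2,0,0.2,15.9,0,0,0],[2,0,0.2,15.9,0,0,0],[2,0,0.2,15.9,0,0,0],[2,0,0.2,15.9,0,0,0],[2,0,0.2,15.9,0,0,0]]]' 40
python3 -m creep '[[[2,0,0,-4,0,0,0],[2,0,0,-10,0,0,0],[2,0,0,-16,0,0,0],[2,0,0,-18,0,0,0],[2,0,0,-18,0,0,0]]]'
python3 - <<'E'
from h import *
s=get_state(); print(s["width"],s["q"].round(2),s["eef_pos"])
im=grab_frame("scene"); cv2.imwrite("pics/s2.png",im)
h=cv2.cvtColor(im,cv2.COLOR_BGR2HSV); m=cv2.inRange(h,(18,110,80),(32,255,255))
n,l,st,c=cv2.connectedComponentsWithStats(m)
for i in range(1,n):
    if st[i,4]>60: print(st[i],c[i].round(1))
E
```

```text
t: 18.9
eef_pos: [0.5299, -0.2377, 0.0333]
ee_rot: [3.141, -0.001, 0.0]
force: [-0.8, 0.8, 5.8]
width: 0.0353
gripper_force: 40.0
t: 19.52
eef_pos: [0.5301, -0.2375, 0.2141]
ee_rot: [3.142, -0.003, 0.0]
force: [0.6, -0.6, -1.6]
width: 0.0352
gripper_force: 40.0
0.03515064701090879 [-0.08  0.21 -0.22 -0.   -1.13  1.66] [ 0.53008104 -0.23751505  0.21411594]
[237 216  18  27 221] [247.  231.8]
[171 262  24  27 353] [182.1 276.2]
[288 282  34  24 194] [305.7 295.6]
[ 235  327   75   73 2959] [271.9 364. ]
[  43  357   69   43 1778] [ 77.7 383.6]
```

```bash
python3 -m creep '[[[2,0,-5,0,0,0,0],[2,-0.2,-11,0,0,0,0],[2,-0.4,-17,0,0,0,0],[2,-0.6,-23,0,0,0,0],[2,-0.8,-29,0,0,0,0],[2,-1,-35,0,0,0,0],[2,-1.2,-41,0,0,0,0],[2,-1.2,-47,0,0,0,0],[2,-1.2,-52,0,0,0,0],[2,-1.2,-55.1,0,0,0,0],[2,-1.2,-55.1,0,0,0,0],[2,-1.2,-55.1,0,0,0,0],[2,-1.2,-55.1,4,0,0,0],[2,-1.2,-55.1,8,0,0,0],[2,-1.2,-55.1,8,0,0,0],[2,-1.2,-55.1,8,0,0,0]]]'
python3 look.py w7
```

```text
t: 21.58
eef_pos: [0.5183, 0.3132, 0.1342]
ee_rot: [-3.141, -0.002, -0.0]
force: [0.6, -0.4, -0.7]
width: 0.0354
gripper_force: 40.0
[0.51848252 0.31367618 0.13465241] [-3.13994091e+00 -2.28013068e-03 -9.04271727e-05]
```

View pics/w7.png

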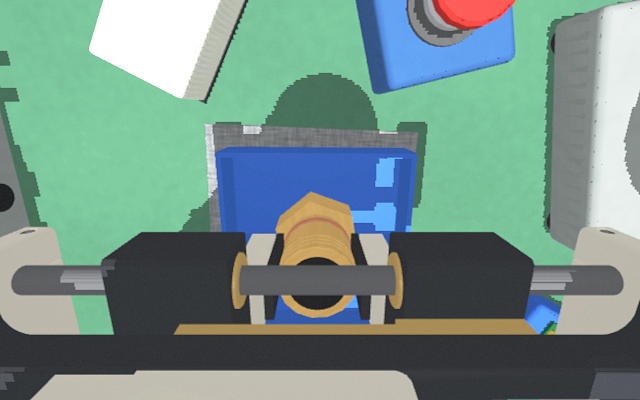

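```bash
python3 - <<'E'
from h import *
import pickle
p=pickle.load(open("pics/w7.pkl","rb"))
for n,uv,z in(("matL",(206,125),.003),("matR",(417,132),.003),("tubL",(216,149),.043),("tubR",(416.5,149),.043)): print(n,at(p,uv,z).round(4))
E
python3 -m creep '[[[2,0,0,4,0,0,0],[2,0,0,7,0,0,0],[2,0,0,8.5,0,0,0],[2,0,0,9.2,0,0,0],[2,0,0,9.4,0,0,0],[2,0,0,9.4,0,0,0]]]'
```

```text
matL [0.5771 0.4122 0.003 ]
matR [0.5708 0.2251 0.003 ]
tubL [0.5608 0.3926 0.043 ]
tubR [0.5606 0.2367 0.043 ]
t: 22.38
eef_pos: [0.518, 0.314, 0.0404]
ee_rot: [-3.14, -0.002, 0.001]
force: [-2.7, -0.7, 4.0]
width: 0.0354
gripper_force: 40.0
```

```bash
python3 -m creep '[[[5,0,0,0,0,0,0],[6,0,0,0,0,0,0],[6,0,0,0,0,0,0],[6,0,0,-4,0,0,0],[6,0,0,-10,0,0,0],[6,0,0,-15,0,0,0],[6,-1,5,-16.5,0,0,0],[6,-2,11,-16.5,0,0,0],[6,-3,17,-16.5,0,0,0],[6,-4,23,-16.5,0,0,0],[6,-5,29,-16.5,0,0,0],[6,-6,35,-16.5,0,0,0],[6,-7,41,-16.5,0,0,0],[6,-8,47,-16.5,0,0,0],[6,-9,53,-16.5,0,0,0],[6,-10,59,-16.5,0,0,0],[6,-10.8,64,-16.5,0,0,0],[6,-10.8,66.4,-16.5,0,0,0],[6,-10.8,66.4,-16.5,0,0,0],[6,-10.8,66.4,-16.5,0,0,0]]]'
python3 look.py w8
python3 - <<'E'
from h import *
import pickle
p=pickle.load(open("pics/w8.pkl","rb")); im=cv2.imread("pics/w8.png")
def brass(im,mn=60):
    h=cv2.cvtColor(im,cv2.COLOR_BGR2HSV); m=cv2.inRange(h,(16,100,60),(32,255,255))
    n,l,st,c=cv2.connectedComponentsWithStats(m); return [(st[i].tolist(),c[i].round(1)) for i in range(1,n) if st[i,4]>mn]
print(*brass(im),sep="\n"); print(proj(p,[.41,-.3505,.066]),proj(p,[.41,-.3505,.0]))
print(im[150:235:10,int(proj(p,[.41,-.3505,.066])[0])].tolist())
print("SC",*brass(grab_frame("scene")),sep="\n")
E
```

```text
t: 24.88
eef_pos: [0.4093, -0.3502, 0.2033]
ee_rot: [-3.141, 0.0, -0.0]
force: [1.1, 0.5, -0.6]
width: 0.0602
gripper_force: 0.0
[ 0.40946292 -0.34993067  0.20353785] [-3.14140512e+00  2.69086713e-05  6.44701703e-04]
([299, 129, 45, 50, 1015], array([320.7, 151.3]))
([183, 252, 23, 57, 667], array([191.4, 280.3]))
([429, 252, 23, 57, 675], array([442.5, 280.2]))
([227, 319, 364, 16, 4388], array([425.8, 328.1]))
[318.2008911  186.82929039] [318.02099915 173.20167176]
[[51, 49, 47], [47, 44, 45], [45, 42, 41], [110, 138, 85], [159, 200, 125], [162, 204, 127], [164, 207, 128], [163, 205, 128], [136, 64, 108]]
SC
([344, 0, 11, 8, 79], array([348.9,   3.2]))
([355, 107, 15, 24, 246], array([362. , 119.9]))
([136, 215, 32, 33, 65], array([149.3, 233.2]))
([571, 238, 69, 162, 3458], array([616.6, 326.1]))
([180, 267, 24, 27, 369], array([191.4, 281.2]))
([286, 271, 37, 36, 499], array([304.1, 292.5]))
([593, 286, 18, 15, 72], array([602.1, 293.6]))
([234, 327, 76, 73, 2962], array([271.9, 364. ]))
([43, 357, 69, 43, 1797], array([ 77.6, 383.5]))
([588, 378, 18, 12, 84], array([596.2, 383.7]))
```

Run:
```python
from h import *
import pickle
p=pickle.load(open("pics/w8.pkl","rb")); im=cv2.imread("pics/w8.png")
g=(im.max(2)<75).astype(np.uint8)[110:200,280:360]
n,l,st,c=cv2.connectedComponentsWithStats(g)
for i in range(1,n):
    if st[i,4]>40:
        uv=c[i]+[280,110]; print(st[i],uv,at(p,uv,.066))
# foot check in scene: shift of valve
sc=camera_params("scene"); print(at(sc,(182.1,276.2),.033),at(sc,(191.4,281.2),.033))
```

```text
[ 29  37  26  26 555] [321.46306306 159.64324324] [ 0.4359989  -0.35353597  0.066     ]
[ 0.41659955 -0.35951263  0.033     ] [ 0.44364997 -0.35658178  0.033     ]
```

```bash
python3 -m creep '[[[6,2.7,0.2,3,0,0,0],[6,2.7,0.2,8,0,0,0],[6,2.7,0.2,13,0,0,0],[6,2.7,0.2,16,0,0,0],[6,2.7,0.2,17,0,0,0],[6,2.7,0.2,17,0,0,0],[2,2.7,0.2,17,0,0,0],[2,2.7,0.2,17,0,0,0],[2,2.7,0.2,17,0,0,0],[2,2.7,0.2,17,0,0,0],[2,2.7,0.2,17,0,0,0],[2,2.7,0.2,17,0,0,0]]]' 40
python3 -m creep '[[[2,2.7,0.2,-4,0,0,0],[2,0,0,-10,0,0,0],[2,0,0,-16,0,0,0],[2,0,0,-18,0,0,0],[2,0,0,-18,0,0,0]]]'
```

```text
t: 26.48
eef_pos: [0.437, -0.3529, 0.0344]
ee_rot: [3.141, -0.001, 0.0]
force: [-0.8, 0.1, 6.2]
width: 0.0348
gripper_force: 40.0
t: 27.1
eef_pos: [0.4371, -0.3528, 0.2153]
ee_rot: [3.141, -0.004, 0.0]
force: [-0.6, 0.7, -3.5]
width: 0.0352
gripper_force: 40.0
```

```bash
python3 -m creep '[[[2,0,-6,0,0,0,0],[2,0,-12,0,0,0,0],[2,0,-18,0,0,0,0],[2,0,-24,0,0,0,0],[2,0,-30,0,0,0,0],[2,0,-36,0,0,0,0],[2,0,-42,0,0,0,0],[2,-0.2,-48,0,0,0,0],[2,-0.4,-54,0,0,0,0],[2,-0.4,-60,0,0,0,0],[2,-0.4,-65,0,0,0,0],[2,-0.4,-66.7,0,0,0,0],[2,-0.4,-66.7,0,0,0,0],[2,-0.4,-66.7,2,0,0,0],[2,-0.4,-66.7,6,0,0,0],[2,-0.4,-66.7,6,0,0,0],[2,-0.4,-66.7,6,0,0,0]]]'
python3 -m creep '[[[2,0,0,4,0,0,0],[2,0,0,8,0,0,0],[2,0,0,10.5,0,0,0],[2,0,0,11.2,0,0,0],[2,0,0,11.4,0,0,0],[2,0,0,11.4,0,0,0]]]'
```

```text
t: 29.22
eef_pos: [0.4329, 0.314, 0.1547]
ee_rot: [-3.141, -0.001, -0.0]
force: [0.4, 0.7, -1.9]
width: 0.0355
gripper_force: 40.0
t: 29.98
eef_pos: [0.4333, 0.3154, 0.0416]
ee_rot: [-3.139, -0.002, 0.001]
force: [0.0, 0.5, -0.3]
width: 0.0352
gripper_force: 40.0
```

```bash
python3 -m creep '[[[2,0,0,0.1,0,0,0],[5,0,0,0.1,0,0,0],[6,0,0,0.1,0,0,0],[6,0,0,0.1,0,0,0],[6,0,0,-4,0,0,0],[6,0,0,-10,0,0,0],[6,0,0,-16,0,0,0],[6,0,0,-20,0,0,0],[6,2,5,-21,0,0,0.3],[6,4.2,5,-21,0,0,0.6],[6,4.2,5,-21,0,0,0.9],[6,4.2,5,-21,0,0,1.2],[6,4.2,5,-21,0,0,1.571],[6,4.2,5,-21,0,0,1.571],[6,4.2,5,-21,0,0,1.571],[6,4.2,5,-21,0,0,1.571],[6,4.2,5,-21,0,0,1.571]]]'
python3 look.py w9
python3 - <<'E'
from h import *
im=grab_frame("side"); cv2.imwrite("pics/s3.png",im)
w=cv2.imread("pics/w9.png"); 
a=cv2.resize(im[100:390,200:460],None,fx=2,fy=2); b=w[:260]
o=np.zeros((580,800,3),np.uint8); o[:a.shape[0],:520]=a; c=cv2.resize(w[120:400,200:480],(280,280)); o[:280,520:800]=c
sc=grab_frame("scene"); cv2.imwrite("pics/sc3.png",sc); o[290:570,520:800]=cv2.resize(sc[60:200,280:420],(280,280))
cv2.imwrite("pics/m.png",o)
E
```

```text
t: 32.1
eef_pos: [0.4743, 0.2644, 0.2494]
ee_rot: [3.141, -0.0, -1.575]
force: [-0.6, 0.5, 0.5]
width: 0.0597
gripper_force: 0.0
[0.47429379 0.26436122 0.24942286] [ 3.14134885e+00 -2.11659613e-04 -1.57685111e+00]
```

View pics/m.png

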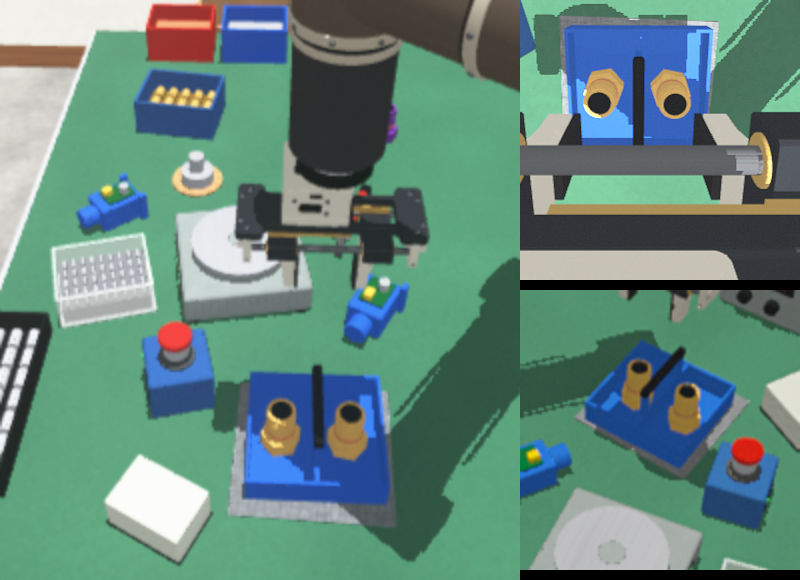

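Run:
```python
from h import *
import pickle
p=pickle.load(open("pics/w9.pkl","rb")); im=cv2.imread("pics/w9.png")
for r in (180,200,220,240,260):
    row=im[r,300:340].max(1); k=np.where(row<60)[0]+300
    if len(k): print(r,k.min(),k.max(),at(p,((k.min()+k.max())/2,r),.095).round(4))
print(at(p,(565-320,25+120),.043),at(p,(714-320,25+120),.043),at(p,(562-320,18+120),.003),at(p,(717-320,22+120),.003))
```

```text
180 314 323 [0.4725 0.2612 0.095 ]
200 314 323 [0.4726 0.2821 0.095 ]
220 314 323 [0.4727 0.3037 0.095 ]
240 314 322 [0.4733 0.3261 0.095 ]
260 314 322 [0.4734 0.3493 0.095 ]
[0.5554951  0.23183492 0.043     ] [0.38669099 0.23268511 0.043     ] [0.56766226 0.22754594 0.003     ] [0.37363803 0.2334743  0.003     ]
```

```bash
python3 -m creep '[[[4,-4.9,0.1,2,0,0,0],[4,-4.9,0.1,6,0,0,0],[4,-4.9,0.1,11,0,0,0],[4,-4.9,0.1,15,0,0,0],[4,-4.9,0.1,16.7,0,0,0],[4,-4.9,0.1,17.2,0,0,0],[4,-4.9,0.1,17.2,0,0,0],[0.6,-4.9,0.1,17.2,0,0,0],[0.6,-4.9,0.1,17.2,0,0,0],[0.6,-4.9,0.1,17.2,0,0,0],[0.6,-4.9,0.1,17.2,0,0,0],[0.6,-4.9,0.1,17.2,0,0,0],[0.6,-4.9,0.1,17.2,0,0,0]]]' 60
```

```text
t: 33.88
eef_pos: [0.4734, 0.3135, 0.078]
ee_rot: [-3.141, 0.0, -1.571]
force: [-2.8, 0.8, 5.6]
width: 0.0116
gripper_force: 60.0
```

```bash
python3 -m creep '[[[0.6,0,0,-0.5,0,0,0],[0.6,0,0,-2,0,0,0],[0.6,0,0,-4.5,0,0,0],[0.6,0,0,-7.5,0,0,0],[0.6,0,0,-10,0,0,0],[0.6,0,0,-11,0,0,0],[0.6,0,0,-11,0,0,0],[0.6,0,0,-11,0,0,0]]]'
```

```text
t: 34.88
eef_pos: [0.4727, 0.3129, 0.1864]
ee_rot: [3.14, -0.001, -1.571]
force: [-0.6, -0.4, -4.8]
width: 0.0113
gripper_force: 60.0
```

```bash
python3 -m creep '[[[0.6,1,0,0,0,0,0],[0.6,3.5,0,0,0,0,0],[0.6,7,0,0,0,0,0],[0.6,10.5,0,0,0,0,0],[0.6,14,0,0,0,0,0],[0.6,17.5,0,0,0,0,0],[0.6,20.5,-1.5,0,0,0,0],[0.6,23.5,-4,0,0,0,0],[0.6,26.5,-6.8,0,0,0,0],[0.6,28.7,-9,0,0,0,0],[0.6,29.6,-10.4,0,0,0,0],[0.6,29.7,-10.7,0,0,0,0],[0.6,29.7,-10.7,0,0,0,0],[0.6,29.7,-10.7,0,0,0,0],[0.6,29.7,-10.7,0,0,0,0]]]'
python3 look.py w10
python3 - <<'E'
from h import *
for n in("side","scene"): cv2.imwrite(f"pics/{n}10.png",grab_frame(n))
E
```

```text
t: 36.75
eef_pos: [0.58, 0.017, 0.1878]
ee_rot: [-3.141, 0.0, -1.57]
force: [-0.0, -1.2, -5.3]
width: 0.0117
gripper_force: 60.0
[0.58005316 0.01693473 0.1877813 ] [-3.14133887e+00  1.95439864e-04 -1.56999652e+00]
```

```bash
python3 -m creep '[[[0.6,0,0,1.5,0,0,0],[0.6,0,0,2.8,0,0,0],[0.6,0,0,3.5,0,0,0],[0.6,0,0,3.9,0,0,0],[0.6,0,0,4.2,0,0,0],[0.6,0,0,4.45,0,0,0],[0.6,0,0,4.55,0,0,0],[0.6,0,0,4.55,0,0,0],[0.6,0,0,4.55,0,0,0]]]'
```

```text
t: 38.02
eef_pos: [0.5803, 0.0163, 0.1423]
ee_rot: [-3.141, -0.0, -1.571]
force: [-3.2, -2.4, 1.7]
width: 0.0113
gripper_force: 60.0
```

```bash
python3 -m creep '[[[2,0,0,0,0,0,0],[3,0,0,0,0,0,0],[3,0,0,0,0,0,0],[3,0,0,-2,0,0,0],[3,0,0,-6,0,0,0],[3,0,0,-9,0,0,0],[0,-3,-1,-9,0,0,0],[0,-9,-3,-9,0,0,0],[0,-15,-5,-9,0,0,0],[0,-20,-6.8,-9,0,0,0],[0,-21.8,-7.3,-8,0,0,0],[0,-21.8,-7.3,-4,0,0,0],[0,-21.8,-7.3,-1,0,0,0],[0,-21.8,-7.3,1,0,0,0],[0,-21.8,-7.3,1,0,0,0]]]'
python3 - <<'E'
from h import *
a=[]
for n in("side","scene"):
    im=grab_frame(n); cv2.imwrite(f"pics/{n}11.png",im); p=camera_params(n)
    c=proj(p,[.58,.017,.1]).astype(int); a.append(cv2.resize(im[c[1]-70:c[1]+70,c[0]-70:c[0]+70],(400,400),interpolation=cv2.INTER_CUBIC)); print(n,c)
cv2.imwrite("pics/m2.png",np.hstack(a))
p=camera_params("side");im=cv2.imread("pics/side11.png")
E
```

```text
t: 39.9
eef_pos: [0.6522, 0.2334, 0.13]
ee_rot: [3.138, -0.002, -1.571]
force: [-0.7, -0.4, -0.5]
width: 0.0007
gripper_force: 0.0
side [319 212]
scene [325 184]
```

View pics/m2.png

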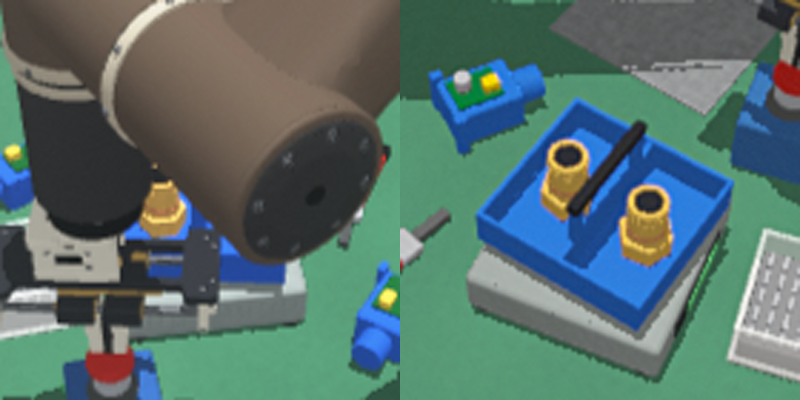

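```bash
python3 - <<'E'
from h import *
p=camera_params("scene")
c=[at(p,np.array(q)/2.857+[255,114],.108)[:2] for q in((78,214),(173,102),(332,182),(240,322))]
print(np.round(c,4).tolist(),np.mean(c,0))
E
python3 -m creep '[[[0,-0.05,-0.1,1.2,0,0,0],[0,-0.05,-0.1,2,0,0,0],[0,-0.05,-0.1,2.7,0,0,0],[0,-0.05,-0.1,3.2,0,0,0],[0,-0.05,-0.1,3.6,0,0,0],[0,-0.05,-0.1,3.8,0,0,0],[0,-0.05,-0.1,3.9,0,0,0],[0,-0.05,-0.1,3.9,0,0,0],[0,-0.05,-0.1,3.9,0,0,0]]]'
```

```text
[[0.4993, -0.0594], [0.4984, 0.0915], [0.6664, 0.096], [0.6746, -0.071]] [0.58468036 0.01427725]
t: 41.12
eef_pos: [0.6548, 0.2351, 0.0946]
ee_rot: [-3.14, 0.0, -1.57]
force: [-2.7, -0.7, 10.9]
width: 0.0007
gripper_force: 5.3
```

```bash
python3 -m creep '[[[0,0,0,0.1,0,0,0],[0,0,0,0.2,0,0,0],[0,0,0,0.25,0,0,0],[0,0,0,0.25,0,0,0],[0,0,0,0.25,0,0,0]]]'
```

```text
t: 41.75
eef_pos: [0.6549, 0.2352, 0.0941]
ee_rot: [-3.139, 0.001, -1.57]
force: [-6.7, -0.1, 21.4]
width: 0.0006
gripper_force: 10.9
```

```bash
python3 -m creep '[[[0,0,0,-2,0,0,0],[0,0,0,-5,0,0,0],[0,0,0,-11,0,0,0],[0,2,1,-14,0,0,0],[2,8,3,-14,0,0,0],[4,14,5,-14,0,0,0],[4,19,6.7,-14,0,0,0],[4,21.8,7.3,-14,0,0,0],[4,21.8,7.3,-14,0,0,0],[4,21.8,7.3,-14,0,0,0]]]'
python3 look.py w12
python3 - <<'E'
from h import *
import pickle
p=pickle.load(open("pics/w12.pkl","rb")); im=cv2.imread("pics/w12.png")
for r in (170,190,210,230):
    row=im[r,290:350].max(1); k=np.where(row<60)[0]+290
    if len(k): print(r,k.min(),k.max(),at(p,((k.min()+k.max())/2,r),.160).round(4))
E
```

```text
t: 43.0
eef_pos: [0.5814, 0.0172, 0.2304]
ee_rot: [3.141, 0.0, -1.571]
force: [-0.4, 0.9, -0.5]
width: 0.0402
gripper_force: 0.0
[0.58149229 0.01755123 0.23026283] [ 3.14126240e+00  3.37216317e-05 -1.57042919e+00]
170 312 326 [ 0.5796 -0.0121  0.16  ]
190 312 325 [0.58   0.0029 0.16  ]
210 312 325 [0.58   0.0184 0.16  ]
230 312 325 [0.58   0.0344 0.16  ]
```

```bash
python3 -m creep '[[[4,0.1,0.1,4,0,0,0],[4,0.1,0.1,7,0,0,0],[4,0.1,0.1,8.4,0,0,0],[4,0.1,0.1,8.8,0,0,0],[4,0.1,0.1,8.8,0,0,0],[0.6,0.1,0.1,8.8,0,0,0],[0.6,0.1,0.1,8.8,0,0,0],[0.6,0.1,0.1,8.8,0,0,0],[0.6,0.1,0.1,8.8,0,0,0],[0.6,0.1,0.1,8.8,0,0,0],[0.6,0.1,0.1,8.8,0,0,0]]]' 60
python3 -m creep '[[[0.6,0,0,-0.5,0,0,0],[0.6,0,0,-1.5,0,0,0],[0.6,0,0,-3,0,0,0],[0.6,0,0,-4.5,0,0,0],[0.6,0,0,-4.7,0,0,0],[0.6,0,0,-4.7,0,0,0]]]'
```

```text
t: 44.42
eef_pos: [0.5803, 0.0159, 0.1426]
ee_rot: [3.142, -0.0, -1.571]
force: [-0.4, -0.3, 0.8]
width: 0.011
gripper_force: 60.0
t: 45.18
eef_pos: [0.5802, 0.016, 0.1897]
ee_rot: [-3.141, 0.0, -1.571]
force: [0.1, 0.2, -5.6]
width: 0.0109
gripper_force: 60.0
```

Run:
```python
from h import *
for n in("side","scene"):
    im=grab_frame(n); cv2.imwrite(f"pics/{n}13.png",im); p=camera_params(n)
    h=cv2.cvtColor(cv2.medianBlur(im,3),cv2.COLOR_BGR2HSV); m=cv2.inRange(h,(0,0,30),(180,60,215))
    # rectify to the bench plane z=.003, 1 px = 1 mm, window x .34-.61, y .19-.45
    W=np.float32([[.34,.19],[.61,.19],[.61,.45],[.34,.45]])
    src=np.float32([proj(p,[*w,.003]) for w in W]); H=cv2.getPerspectiveTransform(src,np.float32([[0,0],[540,0],[540,520],[0,520]]))
    w=cv2.warpPerspective(m,H,(540,520),flags=cv2.INTER_NEAREST); w=cv2.morphologyEx(w,cv2.MORPH_OPEN,np.ones((9,9)));w=cv2.morphologyEx(w,cv2.MORPH_CLOSE,np.ones((15,15)))
    k,l,st,c=cv2.connectedComponentsWithStats(w); 
    for i in range(1,k):
        if st[i,4]>5000:
            r=cv2.minAreaRect(np.argwhere(l==i)[:,::-1].astype(np.float32)); print(n,st[i],.34+c[i][0]/2000,.19+c[i][1]/2000,"rect",.34+r[0][0]/2000,.19+r[0][1]/2000,np.array(r[1])/2,r[2])
```

```text
side [    65     68    414    398 151632] 0.475619374538356 0.3241330260103408 rect 0.47547061157226567 0.3237884216308594 [192.92216492 201.40664673] 87.63375091552734
scene [     0      0    508    520 221661] 0.4588080717852938 0.31119951863431095 rect 0.466749984741211 0.31974996948242185 [253.49996948 259.49993896] 0.0
```

```bash
python3 -m creep '[[[0.6,-0.3,0.5,0,0,0,0],[0.6,-1.5,2,0,0,0,0],[0.6,-3.5,4.5,0,0,0,0],[0.6,-6,7.5,0,0,0,0],[0.6,-9,9.8,0,0,0,0],[0.6,-12.5,10.6,0,0,0,0],[0.6,-16,10.6,0,0,0,0],[0.6,-19.5,10.6,0,0,0,0],[0.6,-23,10.6,0,0,0,0],[0.6,-26.5,10.6,0,0,0,0.02],[0.6,-29.5,10.6,0,0,0,0.035],[0.6,-30.5,10.6,0,0,0,0.035],[0.6,-30.5,10.6,3,0,0,0.035],[0.6,-30.5,10.6,6,0,0,0.035],[0.6,-30.5,10.6,8,0,0,0.035],[0.6,-30.5,10.6,8,0,0,0.035],[0.6,-30.5,10.6,8,0,0,0.035]]]'
```

```text
t: 47.4
eef_pos: [0.4746, 0.3212, 0.1106]
ee_rot: [-3.141, 0.001, -1.605]
force: [-0.7, 0.7, -4.5]
width: 0.0113
gripper_force: 60.0
```

```bash
python3 -m creep '[[[0.6,0,0,1.5,0,0,0],[0.6,0,0,2.5,0,0,0],[0.6,0,0,2.9,0,0,0],[0.6,0,0,3.1,0,0,0],[0.6,0,0,3.2,0,0,0],[0.6,0,0,3.2,0,0,0]]]'
```

```text
t: 48.15
eef_pos: [0.4744, 0.321, 0.0777]
ee_rot: [-3.141, 0.0, -1.606]
force: [0.2, 0.0, -3.6]
width: 0.0112
gripper_force: 60.0
```

```bash
python3 -m creep '[[[0.6,0,0,0.1,0,0,0],[0.6,0,0,0.2,0,0,0],[0.6,0,0,0.2,0,0,0]]]'
```

```text
t: 48.52
eef_pos: [0.4745, 0.3211, 0.0771]
ee_rot: [-3.141, 0.001, -1.605]
force: [-4.4, -1.3, 8.8]
width: 0.0112
gripper_force: 60.0
```

Landed; release, back off clear, and check.

```bash
python3 -m creep '[[[2,0,0,-0.1,0,0,0],[4,0,0,-0.1,0,0,0],[4,0,0,-0.1,0,0,0],[4,0,0,-2,0,0,0],[4,0,0,-7,0,0,0],[4,0,0,-13,0,0,0],[4,5,0,-16,0,0,0],[4,11,0,-16,0,0,0],[4,17,0,-16,0,0,0],[4,20,0,-16,0,0,0],[4,20,0,-16,0,0,0],[4,20,0,-16,0,0,0]]]'
python3 - <<'E'
from h import *
def blob(m,z,p,box):
    pass
for n in("side","scene"):
    im=grab_frame(n); cv2.imwrite(f"pics/{n}14.png",im); p=camera_params(n)
    h=cv2.cvtColor(im,cv2.COLOR_BGR2HSV)
    # tub: blue on plane z=.043 (outer rim), mat: hull of grey+blue on z=.003
    for name,z,lo,hi in(("tub",.043,(100,140,40),(125,255,255)),):
        W=np.float32([[.34,.17],[.61,.17],[.61,.45],[.34,.45]])
        H=cv2.getPerspectiveTransform(np.float32([proj(p,[*w,z]) for w in W]),np.float32([[0,0],[540,0],[540,560],[0,560]]))
        w=cv2.warpPerspective(cv2.inRange(h,lo,hi),H,(540,560),flags=cv2.INTER_NEAREST)
        k,l,st,c=cv2.connectedComponentsWithStats(w); i=1+np.argmax(st[1:,4]); r=cv2.minAreaRect(np.argwhere(l==i)[:,::-1].astype(np.float32))
        print(n,name,.34+r[0][0]/2000,.17+r[0][1]/2000,np.array(r[1])/2,r[2],st[i])
    m=cv2.inRange(h,(18,110,80),(32,255,255)); k,l,st,c=cv2.connectedComponentsWithStats(m)
    for i in range(1,k):
        if 60<st[i,4]<1500 and (n=="scene"): print(st[i],c[i].round(0))
p=camera_params("scene"); print("bore px expected",[proj(p,[.475+s*.042,.3215,.073]).round(0) for s in(-1,1)])
# weight offset on cork: original scene frame vs now
a=cv2.imread("pics/scene0.png")[265:310,280:330].astype(int);b=cv2.imread("pics/scene14.png")[265:310,280:330].astype(int)
print("shift scene0->14",cv2.phaseCorrelate(np.float64(a.mean(2)),np.float64(b.mean(2))))
E
```

```text
t: 50.02
eef_pos: [0.4676, 0.1213, 0.2357]
ee_rot: [-3.141, 0.0, -1.606]
force: [-1.6, -0.1, -0.3]
width: 0.04
gripper_force: 0.0
side tub 0.47550123596191407 0.3324325408935547 [182.21307373 172.74404907] 87.85509490966797 [   92   140   355   372 90092]
scene tub 0.48165188598632813 0.31217353820800786 [195.34405518 186.91513062] 88.01136016845703 [   92    85   382   397 83212]
[356 105  15  25 233] [363. 118.]
[289 293  25  12  75] [301. 300.]
bore px expected [array([340.,  97.]), array([364., 109.])]
shift scene0->14 ((-0.21775513671584434, 0.12280656151421354), 0.48683442593524584)
```

Run:
```python
from h import *
o=np.array([.475,.322]); th=np.radians(-2); ux=np.array([np.cos(th),np.sin(th)]); uy=np.array([-ux[1],ux[0]])
for n in("side","scene"):
    im=cv2.imread(f"pics/{n}14.png"); p=camera_params(n); h=cv2.cvtColor(im,cv2.COLOR_BGR2HSV)
    def cls(X):
        u,v=proj(p,[*X,.003]).round().astype(int); H,S,V=h[v,u]
        return "b" if 98<H<126 and S>130 else ("g" if S<70 else ".")
    for nm,d,e in(("+y",uy,ux),("-y",-uy,ux),("+x",ux,uy),("-x",-ux,uy)):
        for off in(-.05,0,.05): print(n,nm,off,"".join(cls(o+d*r/1000+e*off) for r in range(60,116,2)),"(60..114 mm, step 2)")
im=cv2.imread("pics/side14.png"); h=cv2.cvtColor(im,cv2.COLOR_BGR2HSV); m=cv2.inRange(h,(14,100,60),(32,255,255)); k,l,st,c=cv2.connectedComponentsWithStats(m)
print([(st[i].tolist(),c[i].round()) for i in range(1,k) if st[i,4]>40 and c[i][1]>240])
```

```text
side +y -0.05 bbbbbbbbbb..ggggggg......... (60..114 mm, step 2)
side +y 0 bbbbbbbbbb.ggggggggg........ (60..114 mm, step 2)
side +y 0.05 bbbbbbbbbb.gggggggg......... (60..114 mm, step 2)
side -y -0.05 ....bbbbbbbbbbbbbbbbbbbbb... (60..114 mm, step 2)
side -y 0 ..............gggggggggggggg (60..114 mm, step 2)
side -y 0.05 ..gbbbbbbbbbbbbbbbbbbbbb.... (60..114 mm, step 2)
side +x -0.05 ..bbbbbbbbbbbb.gggggg....... (60..114 mm, step 2)
side +x 0 ...gbbbbbbbbbbbgggggg....... (60..114 mm, step 2)
side +x 0.05 bbbbbbbbbbbbbbggggggg....... (60..114 mm, step 2)
side -x -0.05 g...gbbbbbbbbbbbbgggg....... (60..114 mm, step 2)
side -x 0 .....bbbbbbbbbbbgggg........ (60..114 mm, step 2)
side -x 0.05 bbbbbbbbbbbbbbbbgggg........ (60..114 mm, step 2)
scene +y -0.05 bbbbbbbbbbbbbb.bb.bb.bb.bbbb (60..114 mm, step 2)
scene +y 0 ............bbbbbbbbbbbbbbbb (60..114 mm, step 2)
scene +y 0.05 bbbbbbbbbbbbbbbbbbbbbbbbbbbb (60..114 mm, step 2)
scene -y -0.05 bbbbbbbbbbgggggggg.......... (60..114 mm, step 2)
scene -y 0 bbbbbbbbbggggggggg.......... (60..114 mm, step 2)
scene -y 0.05 bbbbbbbb.gggggggggg......... (60..114 mm, step 2)
scene +x -0.05 bbbbbbbbbbbbbbggggggg....... (60..114 mm, step 2)
scene +x 0 ..bbbbbbbbbbggggggggg.....bb (60..114 mm, step 2)
scene +x 0.05 bbbbbbbbbbbb.ggggggggg...... (60..114 mm, step 2)
scene -x -0.05 bbbbbbbbbbbbbbbbbbbbbbb..... (60..114 mm, step 2)
scene -x 0 ....ggbbbbbbbb..gggggggggggg (60..114 mm, step 2)
scene -x 0.05 gggggggggggggggggggggggggggg (60..114 mm, step 2)
[([331, 302, 19, 28, 301], array([340., 318.])), ([364, 305, 20, 28, 334], array([374., 320.])), ([0, 386, 51, 14, 468], array([ 20., 394.]))]
```

```bash
python3 -c "
from station import *
print(job_done())"
```

```text
the job is handed in; nothing more can be done
None
```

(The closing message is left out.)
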